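Latch the lid of the vaccine cool box

TASK

Close the vaccine cool box: bring its sprung lid down until it bottoms softly on the rubber bumper, and holding it there turn the wing knob clockwise to its stop, so that the hidden tongue swings behind the edge of the frame and the lid stays shut when you let go. Press gently, with no more than about 15 N against the box (25 N damages it), and leave the bottle and the tub where they are.

Things in the scene. Friction and masses are not known exactly. Their poses are not given: they have to be found in the camera images.
- coolbox: Blue insulated box with grey corner guards, 280 (x) x 360 (y) x 142 mm high, fixed to the counter. Origin: centre of its underside; x points from the front (robot side) to the hinge edge, y along the front, z up.
- bumper (a point): Nominal top middle of the black rubber bumper on the box's front rim (300 mm along y, 16 mm wide). The real bumper, with the catch edge as one piece, sits up to 12 mm higher or lower, differently on each box, and is not measured: feel for it. The lid bottoms on it at lid angle 0 nominally, in all -0.047 to +0.047 rad; there the resistance rises sharply.
- catch (a point): Nominal middle of the underside of the steel catch edge's free edge, inside the front wall, hidden when closed. 6 mm thick, 100 mm long, 23 mm in front of the knob's axis, 18.5 mm below the bumper top; shifts with the bumper. The tongue passes under it only while the lid front is within about 1.5 mm of bottoming; otherwise the tongue strikes it and jams.
- lid (a joint): Lid angle (rad): 0 level (nominally closed), grows as the front edge rises, limit 0.30. White plate 280 x 360 x 16 mm, hinged along the box's far edge. A stiff hinge spring holds it ajar at 0.13 to 0.18 and lifts it again to 0.09 or more when let go unlatched; pushing it down to closed takes up to about 9 N at the knob.
- lid_hinge (a point): Middle of the hinge line (far edge of the lid), level with the lid's underside, 158 mm above the counter. Frame moves with the lid: x away from the front, y along the hinge line (the lid turns about it), z normal to the lid. The knob's axis meets the lid 217 mm in front of it (-x).
- wing (a joint): Turn of the wing knob (rad), growing clockwise from above, -0.4 to 1.5 (stop). At 0 the wing is parallel to the front edge and the tongue points to the box's -y; clear of the catch up to about 0.45. At 1.57 it would point straight to the front. From 1.1 on the tongue is well behind the edge. Stays where left; turning takes 0.1 to 0.3 N m.
- wing_grip (a point): Centre of the black wing bar, on the knob's axis, 25 mm above the lid's top. Bar 58 mm long (point y), 12 thick (x), 34 high; z along the axis, out of the lid. Yellow mark on the end (-y) over the tongue. It stands on a grey disc, 68 mm across, that turns with it, its top 17 mm below this point. The tongue, 38 x 12 x 5 mm, hides under the lid, its top 20 mm below the lid's underside.
- bottle: Bystander: amber bottle with yellow cap, diameter 64, 150 mm high, loose. Origin: centre of its underside.
- tub: Bystander: yellow tub with a closed top, diameter 90, 104 mm high, loose. Origin: centre of its underside.

How it is judged (in metres and radians):
On the way, in this order (a step that is already met when the one before it is completed fails the run):
1. the lid is brought down to the frame with the tongue still clear of the edge (value of joint lid below 0.065 rad and value of joint wing below 0.7 rad), for 0.1 s.
2. the knob is turned with the lid down, so that the tongue is behind the edge (value of joint lid below 0.065 rad and value of joint wing above 1.1 rad), for 0.2 s.
At the end, for the whole second after the job is handed in: The knob is let go with the wing at more than 1.1 rad (tongue behind the edge), and the lid is held shut and at rest by the tongue, below 0.065 rad; bottle and tub stand where they stood (within 30 mm) (all of step 2 and velocity of joint lid below 0.05 rad/s); the robot touches nothing.
It fails at once if anything (lid, tongue or robot) forced against the cool box with more than 25 N (contact force between coolbox and anything else above 25 N).
It fails at once if the bottle or the tub moved more than 30 mm (distance of any of bottle, tub from where it was at the start of the episode above 0.03 m).
It fails at once if the bottle or the tub tipped over (angle between any of bottle, tub's own z axis and vertical above 0.5 rad).
It also fails if it takes over 64 s, if anything falls off the work surface, if the arm or the gripper's body presses on something with over 40 N, if the wrist force passes 120 N, or if a joint passes its speed limit or range.

ROBOT

A 7-joint arm with a two-finger parallel gripper is mounted at the origin on the work surface. World frame = base frame: x ahead of the robot, y to its left, z up, the work surface at z = 0. Lengths are in mm, angles in rad, forces in N, time in s.
With the tool pointing down it reaches from about 350 to 900 mm from the base axis. Payload 8.1 kg.
Tool frame: the origin (TCP) lies midway between the tips of the shut fingers; the grasp point (between the pads) lies 19 mm behind it; y points along the fingers, z is the direction in which the jaws open and shut, and the axes are right-handed (so a half turn about y gives the same grasp; the last joint's range is limited). The gripper opens to 92 mm and grips with 3 to 60 N. Pads are 19 mm wide; open, the fingers measure 130 mm over their backs; the gripper's body (75 mm by 190 mm) begins 47 mm behind the grasp point.
Start: joints at [-1.378, 0.434, 0.025, 1.573, -0.012, 1.134, -0.075], TCP at [182.218, 597.861, 226.742] pointing down, gripper open.
Joint ranges: [-2.62, 2.62], [-0.44, 2.09], [-1.27, 1.32], [0.08, 2.57], [-1.32, 4.46], [0.12, 2], [-2.74, 2.74]. Speed limits (rad/s): [2.22, 2.22, 3.01, 3.01, 3.14, 3.14, 3.14].

INTERFACE

Orientations are given as a rotation vector (axis times angle).
In Python, from bench import arm gives the robot as it stands. The module is installed in compiled form; this text tells all that it offers.
- The arm moves only by the tool step_arm, never from a script. Its argument "plan" is a list of rows, each an object with "translation": the shift along the tool's x, y, z in cm, a list of three; "angular": the turn, a rotation vector about the tool's x, y, z in degrees, a list of three; "fingers": the opening, from 0 (shut) to 1 (fully open). In form: [{"translation": [dx, dy, dz], "angular": [rx, ry, rz], "fingers": fingers}, ...]. A call has 1 to 5 rows; each row shifts and turns the commanded pose from where the row before left it, along the tool's axes as they then stand; what a row does not reach is not made up. A row lasts 1/8 s, in which the tool goes at most 62.5 mm and 10.7 degrees, less where a joint would pass 70% of its speed; a pose out of reach is approached as far as the arm can. A call with a gripper value outside its range is refused whole. The fingers move at their own pace and stop on an object; "newtons" is the grip in N (left out, the last holds). Time passes only in rows, so rows that do not move let the fingers close. It gives the time, the measured TCP pose, the force and the opening at its end, in the units of the state.
- arm.state(): the state, without advancing time (a new reading comes with each control period).
- arm.read_camera(name): name is "scene" or "top" or "wrist"; returns a dict with "pixels" (480x640x3 uint8, red, green, blue), "mtx" (3x3 intrinsics, pixels), "extrinsics" (4x4, takes a point from camera to world coordinates). Camera axes: x right, y down, z forward; pixel columns grow to the right and rows downward; lengths in mm; the calibration is good to about 2 mm. A picture is of the moment at which its call begins. There is no depth.
- arm.job_done(): hands the job in, once; it reports no verdict.
The state is a dict: "time": time; "joint_positions": joint angles; "joint_velocities": joint speeds; "joint_efforts": joint torques, N m; "position": TCP position; "ee_rot": TCP orientation; "contact_force": force on the tool from outside, world axes, zero at the start; "moment": the same for the moment, N m; "grip_width": finger opening in mm.
Only numpy, scipy, OpenCV 4.12 (cv2) and the standard library are available. Lean on these libraries where they do the work, as an engineer would, in place of code of your own. Each camera call takes 0.05 s, during which the arm holds its last target.

## Working session

There is one attempt and no reset: what is moved stays moved. The work goes in short steps, Python scripts to look and compute and a tool call to move; the robot and the scene stay as the last step left them, time stands still between calls to the robot, and variables do not carry over. Pictures are saved under pics/ and viewed, and the job is handed in when it is done.

Besides the shell and the picture viewer there is one more tool, called after "Request:" by a JSON object that holds its "method" and its "body". step_arm: Moves the arm, as the interface text tells. Its arguments: {"type":"object","properties":{"plan":{"type":"array"},"newtons":{"type":"number"}},"required":["plan"]}

```bash
mkdir -p pics
python3 - <<'E'
from bench import arm
import cv2,numpy as np
s=arm.state()
for k,v in s.items(): print(k,np.round(v,3))
for n in ["scene","top","wrist"]:
    c=arm.read_camera(n); cv2.imwrite(f"pics/{n}0.png",cv2.cvtColor(c["pixels"],cv2.COLOR_RGB2BGR))
    print(n,np.round(c["mtx"],1).tolist(),np.round(c["extrinsics"],3).tolist())
    np.savez(f"{n}0.npz",**c)
E
```

```text
time 0.0
joint_positions [-1.378  0.435  0.025  1.574 -0.012  1.134 -0.075]
joint_velocities [ 0.     0.002  0.001 -0.002  0.     0.001  0.001]
joint_efforts [ 2.0000e-03 -6.6783e+01  9.8600e-01 -3.1449e+01 -6.1000e-02  4.2000e-02
  0.0000e+00]
position [182.088 597.355 225.947]
ee_rot [-1.56   0.232 -0.232]
contact_force [-0.126 -0.713  0.14 ]
moment [-0.015 -0.058  0.011]
grip_width 91.279
scene [[518.6, 0.0, 316.3], [0.0, 518.6, 240.5], [0.0, 0.0, 1.0]] [[-0.334, 0.772, -0.54, 1291.287], [0.943, 0.264, -0.205, 338.586], [-0.015, -0.578, -0.816, 1139.458], [0.0, 0.0, 0.0, 1.0]]
top [[465.2, 0.0, 320.4], [0.0, 465.2, 236.0], [0.0, 0.0, 1.0]] [[0.023, -0.997, 0.076, 519.086], [-0.999, -0.021, 0.024, 56.123], [-0.023, -0.076, -0.997, 1045.609], [0.0, 0.0, 0.0, 1.0]]
wrist [[343.9, 0.0, 317.0], [0.0, 343.9, 240.9], [0.0, 0.0, 1.0]] [[0.292, 0.915, 0.277, 107.694], [0.956, -0.279, -0.087, 620.609], [-0.002, 0.29, -0.957, 383.456], [0.0, 0.0, 0.0, 1.0]]
```

View pics/scene0.png

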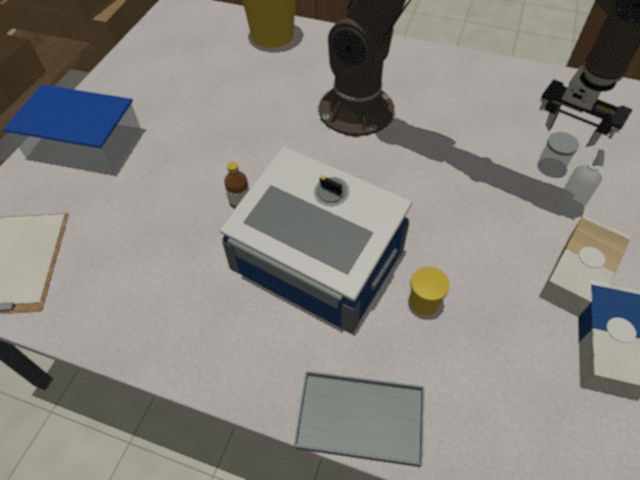

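View pics/top0.png

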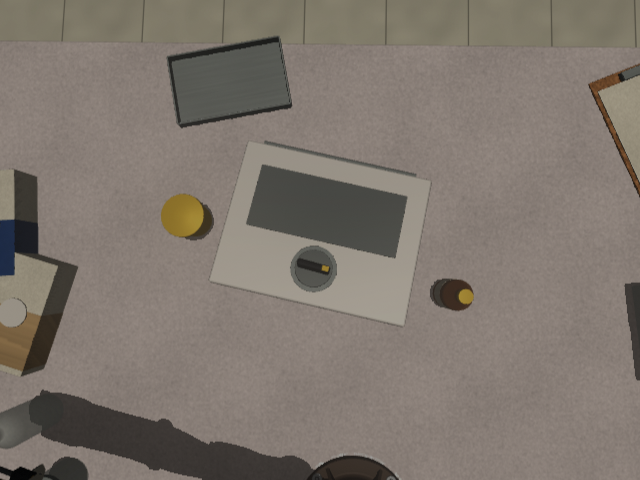

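View pics/wrist0.png

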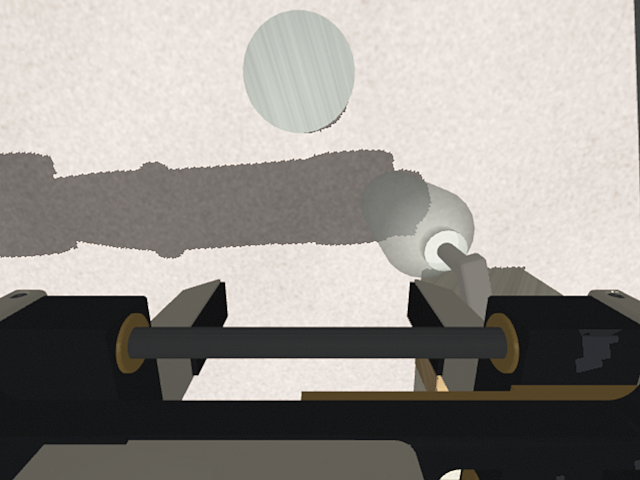

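The top view shows the lid with corners at about (249,142), (430,180), (404,326) and (211,282). The knob is at (313,268) with its yellow end to the right (325,268). The tub is left of the box and the bottle right. Next I'll measure these.

```bash
cat > h.py <<'E'
import numpy as np,cv2
def load(n):
    d=np.load(n+".npz"); return d["pixels"],d["mtx"],d["extrinsics"]
def ray(uv,K,E):
    d=E[:3,:3]@np.linalg.solve(K,[uv[0],uv[1],1.]); return E[:3,3],d/np.linalg.norm(d)
def plane(uv,K,E,z):
    o,d=ray(uv,K,E); return o+d*(z-o[2])/d[2]
def tri(uvs,cams):
    A=np.zeros((3,3));b=np.zeros(3);R=[]
    for uv,(K,E) in zip(uvs,cams):
        o,d=ray(uv,K,E);P=np.eye(3)-np.outer(d,d);A+=P;b+=P@o;R.append((o,P))
    x=np.linalg.solve(A,b);return x,[np.linalg.norm(P@(x-o)) for o,P in R]
def proj(p,K,E):
    q=K@(E[:3,:3].T@(np.asarray(p)-E[:3,3]));return q[:2]/q[2]
E
python3 - <<'E'
from h import *
C={}
roi={"top":(195,120,450,345),"scene":(215,140,425,330)}
for n in ["top","scene"]:
    im,K,E=load(n+"0"); x0,y0,x1,y1=roi[n]
    hsv=cv2.cvtColor(im,cv2.COLOR_RGB2HSV); 
    print(n,hsv[220,230] if n=="top" else hsv[190,280], hsv[330,300], im[300,380] if n=='top' else im[180,360])
    c=im[y0:y1,x0:x1]
    cv2.imwrite(f"pics/{n}_crop.png",cv2.resize(cv2.cvtColor(c,cv2.COLOR_RGB2BGR),None,fx=3,fy=3,interpolation=cv2.INTER_CUBIC)[:600,:800])
E
```

```text
top [ 18  30 155] [ 12  32 142] [163 156 145]
scene [ 38   9 118] [ 15  15 173] [181 180 172]
```

View pics/top_crop.png

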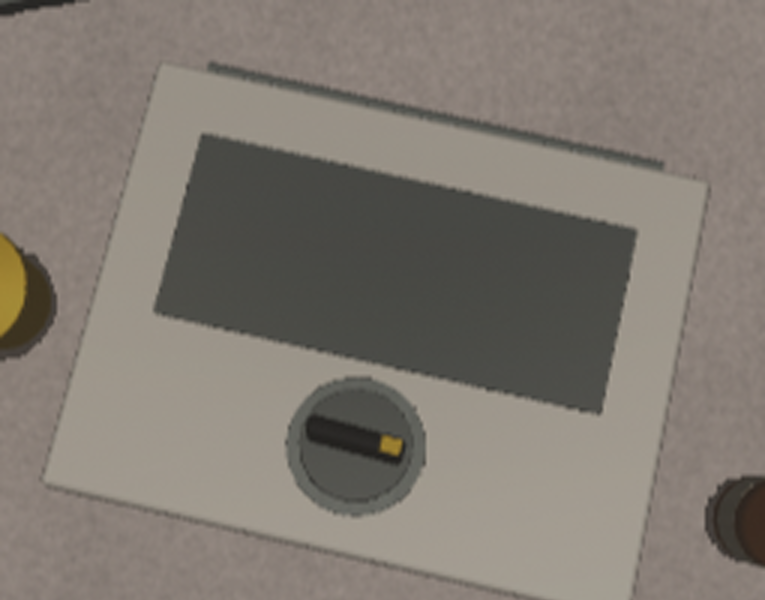

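View pics/scene_crop.png

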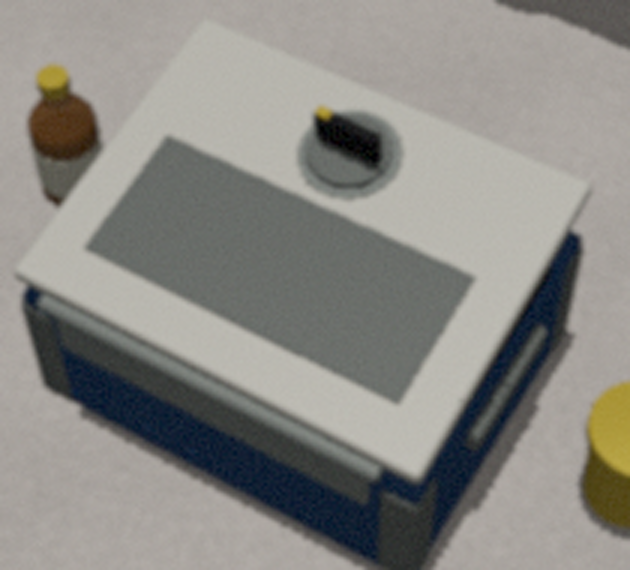

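Run:
```python
from h import *
T,KT,ET=load("top0");S,KS,ES=load("scene0")
def sub(im,p):
    g=cv2.cvtColor(im,cv2.COLOR_RGB2GRAY);q=np.array(p,np.float32).reshape(-1,1,2)
    return cv2.cornerSubPix(g,q,(4,4),(-1,-1),(3,30,.01)).reshape(-1,2)
pt=[(248.3,141.3),(431,181.3),(404,325.5),(210,282)]
ps=[(354,300),(221,231),(284,146.7),(411.7,202.3)]
a=sub(T,pt);b=sub(S,ps);print(a.round(1).tolist(),b.round(1).tolist())
X=[]
for u,v in zip(a,b):
    x,r=tri([u,v],[(KT,ET),(KS,ES)]);X.append(x);print(x.round(1),np.round(r,1))
X=np.array(X);print("edges",[round(np.linalg.norm(X[i]-X[(i+1)%4]),1) for i in range(4)])
# panel corners
a=sub(T,[(195+202/3,120+135/3),(195+636/3,120+230/3),(195+601/3,120+413/3),(195+155/3,120+313/3)])
b=sub(S,[(215+400/3,140+403/3),(215+87/3,140+247/3),(215+168/3,140+137/3),(215+474/3,140+277/3)])
for u,v in zip(a,b):
    x,r=tri([u,v],[(KT,ET),(KS,ES)]);print("panel",x.round(1),np.round(r,1))
# yellow mark
for n,im in(("T",T),("S",S)):
    h=cv2.cvtColor(im,cv2.COLOR_RGB2HSV);m=cv2.inRange(h,(15,120,90),(35,255,255))
    nn,l,st,c=cv2.connectedComponentsWithStats(m)
    print(n,[(st[i].tolist(),c[i].round(1).tolist()) for i in range(1,nn) if st[i,4]>8])
    x0,y0=(285,240) if n=="T" else (312,172)
    dk=(im.max(2)<48).astype(np.uint8);dk[:y0]=0;dk[y0+52:]=0;dk[:,:x0]=0;dk[:,x0+50:]=0
    pts=np.argwhere(dk)[:,::-1].astype(np.float32);print("bar",len(pts),cv2.minAreaRect(pts))
```

```text
[[248.0, 141.60000610351562], [430.3999938964844, 180.8000030517578], [403.1000061035156, 325.5], [208.8000030517578, 280.1000061035156]] [[354.29998779296875, 299.8999938964844], [224.60000610351562, 233.5], [282.8999938964844, 145.89999389648438], [411.5, 201.3000030517578]]
[766.1 222.3 165.3] [0. 0.]
[ 694.7 -123.8  160.3] [6.7 6.7]
[426.7 -72.8 209.2] [0.6 0.6]
[498.6 276.4 207.9] [0.2 0.2]
edges [np.float64(353.5), np.float64(277.2), np.float64(356.5), np.float64(276.2)]
panel [719.4 191.7 180. ] [0.2 0.2]
panel [662.8 -82.6 179.2] [0.6 0.6]
panel [546.7 -59.1 195.6] [0.5 0.5]
panel [603.8 215.4 195.8] [0.2 0.2]
T [([161, 194, 43, 43, 1442], [182.0, 215.1]), ([322, 265, 7, 7, 39], [324.8, 267.9]), ([458, 289, 16, 16, 187], [465.6, 296.0]), ([0, 335, 5, 4, 10], [1.5, 336.0]), ([5, 341, 4, 6, 12], [6.6, 343.5]), ([0, 346, 2, 6, 9], [0.3, 348.7]), ([9, 352, 6, 5, 10], [11.6, 353.5]), ([15, 352, 5, 6, 10], [16.6, 354.6]), ([0, 354, 20, 14, 83], [9.4, 360.7]), ([20, 364, 4, 6, 10], [21.5, 367.2])]
bar 219 ((312.85003662109375, 266.04998779296875), (33.24049758911133, 8.06893253326416), 15.255120277404785)
S [([228, 162, 9, 9, 67], [231.9, 166.0]), ([225, 176, 5, 6, 10], [227.4, 178.1]), ([321, 176, 5, 4, 14], [322.6, 177.6]), ([64, 215, 3, 8, 9], [64.9, 218.7]), ([60, 225, 4, 11, 15], [61.9, 229.7]), ([55, 244, 4, 10, 13], [56.6, 248.6]), ([52, 257, 3, 8, 9], [53.2, 260.4]), ([411, 267, 38, 34, 1014], [429.6, 283.8]), ([46, 272, 5, 15, 21], [47.9, 279.1]), ([42, 288, 5, 13, 17], [43.7, 294.3]), ([14, 302, 29, 9, 94], [29.5, 307.0])]
bar 209 ((331.20001220703125, 186.09999084472656), (23.702320098876953, 9.838699340820312), 26.56505012512207)
```

```bash
cat >> h.py <<'E'
from scipy.spatial.transform import Rotation as Ro
E
python3 - <<'E'
from h import *
T,KT,ET=load("top0");S,KS,ES=load("scene0")
P=np.array([[719.4,191.7,180],[662.8,-82.6,179.2],[546.7,-59.1,195.6],[603.8,215.4,195.8]])
xh=(P[0]+P[1]-P[2]-P[3]);xh/=np.linalg.norm(xh);n=np.cross(P[0]-P[2],P[3]-P[1]);n/=np.linalg.norm(n);n*=np.sign(n[2])
a=np.arctan2(-xh[2],np.hypot(*xh[:2]));print("angle",a,"normal",n.round(3),"xh",xh.round(3))
# measured knob: bar rect centre ray at heights of the visible outline ~ lid top +35..42
c=P.mean(0)
for z in(235,240,245): print(z,plane((312.85,266.05),KT,ET,z).round(1))
print("tri dark bar",tri([(312.85,266.05),(331.2,186.1)],[(KT,ET),(KS,ES)]))
print("tri yellow",tri([(324.8,267.9),(323,177)],[(KT,ET),(KS,ES)]))
# disc contour
for nm,im,K,E,(x0,y0) in(("T",T,KT,ET,(280,235)),("S",S,KS,ES,(305,168))):
    sub=im[y0:y0+65,x0:x0+60].astype(int)
    m=(sub.min(2)<(125 if nm=="T" else 150)).astype(np.uint8)
    cs,_=cv2.findContours(m,cv2.RETR_EXTERNAL,cv2.CHAIN_APPROX_NONE)
    k=max(cs,key=cv2.contourArea);e=cv2.fitEllipse(cv2.convexHull(k));print(nm,np.add(e[0],(x0,y0)),e[1],e[2])
for yaw in(-.204,):
  for ang in (.13,.14):
    xa=np.array([np.cos(yaw),np.sin(yaw),0]);Fm=np.array([462.6,101.8]) 
    H=np.r_[Fm+xa[:2]*280*np.cos(ang),158]; xl=xa*np.cos(ang)-np.array([0,0,np.sin(ang)]);nl=xa*np.sin(ang)+np.array([0,0,np.cos(ang)])
    H[:2]-=nl[:2]*16
    g=H-217*xl+41*nl; print(ang,"hinge",H.round(1),"grip",g.round(1),"top",(g+17*nl).round(1),"disc T,S px",proj(g-20*nl,KT,ET).round(1),proj(g-20*nl,KS,ES).round(1),"bartop",proj(g+17*nl,KT,ET).round(1),"bar mid S",proj(g,KS,ES).round(1))
R=Ro.from_rotvec([-1.56,.232,-.232]).as_matrix();print(R.round(3))
E
```

```text
angle 0.13534348291755677 normal [ 0.132 -0.029  0.991] xh [ 0.971 -0.198 -0.135]
235 [528.  88. 235.]
240 [527.9  87.8 240. ]
245 [527.8  87.6 245. ]
tri dark bar (array([527.7692388 ,  89.26518497, 224.06510875]), [np.float64(0.8855138732086445), np.float64(0.885513873208587)])
tri yellow (array([524.80123564,  67.95774522, 244.82683899]), [np.float64(1.0125795699535118), np.float64(1.0125795699535718)])
T [313.31035614 268.37248993] (46.830970764160156, 47.217750549316406) 1.8864609003067017
S [399.68934631 238.29403687] (11.851072311401367, 70.43608856201172) 0.0
0.13 hinge [732.4  46.  158. ] grip [526.9  88.5 226.8] top [529.1  88.  243.6] disc T,S px [312.8 268.2] [331.1 189.9] bartop [312.6 265.3] bar mid S [330.6 185. ]
0.14 hinge [731.9  46.1 158. ] grip [527.1  88.5 228.9] top [529.4  88.  245.7] disc T,S px [312.8 268.2] [331.1 189.3] bartop [312.6 265.1] bar mid S [330.6 184.5]
[[ 0.957 -0.     0.291]
 [-0.291 -0.002  0.957]
 [ 0.    -1.    -0.002]]
```

Request:
{"method": "step_arm", "body": {"plan": [{"translation": [0,-4.5,0],"angular": [0,10,0],"fingers": 1},{"translation": [0,-4.5,0],"angular": [0,10,0],"fingers": 1},{"translation": [0,0,0],"angular": [0,10,0],"fingers": 1},{"translation": [0,0,0],"angular": [0,10,0],"fingers": 1},{"translation": [0,0,0],"angular": [0,10,0],"fingers": 1}]}}

```text
time: 0.78
position: [182.1, 597.7, 316.5]
ee_rot: [-1.372, 0.912, -0.912]
contact_force: [0.8, -0.0, 0.6]
grip_width: 92.0
```

Request:
{"method": "step_arm", "body": {"plan": [{"translation": [0,0,0],"angular": [0,10,0],"fingers": 1},{"translation": [0,0,0],"angular": [0,10,0],"fingers": 1},{"translation": [0,0,0],"angular": [0,10,0],"fingers": 1},{"translation": [0,0,0],"angular": [0,5,0],"fingers": 1},{"translation": [0,0,0],"angular": [0,0,0],"fingers": 1}]}}

```text
time: 1.4
position: [182.1, 597.7, 316.4]
ee_rot: [-1.104, 1.36, -1.361]
contact_force: [-1.1, -0.3, 0.0]
grip_width: 91.9
```

```bash
cat > plan.py <<'E'
from h import *
from bench import arm
H=np.array([732.,46.1,158.]);yaw=-.204
def target(ang,wing,off,lift=0):
    """TCP pose: off = TCP distance above wing_grip along normal"""
    xa=np.array([np.cos(yaw),np.sin(yaw),0]);z=np.array([0,0,1.])
    xl=xa*np.cos(ang)-z*np.sin(ang);nl=xa*np.sin(ang)+z*np.cos(ang)
    p=H-217*xl+(41+off)*nl; 
    Rw=Ro.from_rotvec(-nl*wing).as_matrix()
    zt=Rw@xl;yt=-nl;xt=np.cross(yt,zt)
    return p,np.c_[xt,yt,zt]
def delta(p,R):
    s=arm.state();R0=Ro.from_rotvec(s["ee_rot"]).as_matrix()
    print("t",s["time"],"pos",np.round(s["position"],1),"F",np.round(s["contact_force"],1),"M",np.round(s["moment"],2),"grip",round(s["grip_width"],1),"q",np.round(s["joint_positions"],2))
    print("shift cm tool",(R0.T@(p-s["position"])/10).round(2),"turn deg",np.degrees(Ro.from_matrix(R0.T@R).as_rotvec()).round(1))
E
python3 -c "
from plan import *
p,R=target(.135,.04,80);print(p.round(1));delta(p,R)"
```

```text
[537.4  86.4 307.1]
t 1.4 pos [182.1 597.7 316.4] F [-1.1 -0.3  0. ] M [-0.13  0.07  0.02] grip 91.9 q [-1.59  0.39  0.34  1.45 -0.13  1.33 -1.45]
shift cm tool [42.7   0.97 45.32] turn deg [-7.7  2.1 -0.1]
```

Request:
{"method": "step_arm", "body": {"plan": [{"translation": [4.2,0,4.5],"angular": [0,0,0],"fingers": 1},{"translation": [4.2,0,4.5],"angular": [0,0,0],"fingers": 1},{"translation": [4.2,0,4.5],"angular": [0,0,0],"fingers": 1},{"translation": [4.2,0,4.5],"angular": [0,0,0],"fingers": 1},{"translation": [4.2,0,4.5],"angular": [0,0,0],"fingers": 1}]}}

```text
time: 2.02
position: [359.7, 344.0, 316.9]
ee_rot: [-1.104, 1.359, -1.359]
contact_force: [0.2, -0.2, -0.6]
grip_width: 91.8
```

Request:
{"method": "step_arm", "body": {"plan": [{"translation": [4.2,0,4.5],"angular": [0,0,0],"fingers": 1},{"translation": [4.2,0,4.5],"angular": [0,0,0],"fingers": 1},{"translation": [4.2,0,4.5],"angular": [0,0,0],"fingers": 1},{"translation": [4.2,0,4.5],"angular": [0,0,0],"fingers": 1},{"translation": [0,0,0],"angular": [0,0,0],"fingers": 1}]}}

```text
time: 2.65
position: [502.3, 138.7, 317.1]
ee_rot: [-1.099, 1.364, -1.368]
contact_force: [-0.7, -0.0, -0.5]
grip_width: 92.0
```

```bash
python3 -c "
from plan import *
p,R=target(.135,.04,80);print(p.round(1));delta(p,R)"
```

```text
[537.4  86.4 307.1]
t 2.65 pos [502.3 138.7 317.1] F [-0.7 -0.  -0.5] M [-0.04  0.05  0.08] grip 92.0 q [-0.9   0.21  0.65  1.72 -0.13  1.26 -0.44]
shift cm tool [4.36 1.01 4.54] turn deg [-7.8  1.6 -0.1]
```

Request:
{"method": "step_arm", "body": {"plan": [{"translation": [4.3,0.5,4.0],"angular": [0,0,0],"fingers": 1},{"translation": [0,0.5,0.5],"angular": [-7.8,1.6,0],"fingers": 1},{"translation": [0,0,0],"angular": [0,0,0],"fingers": 1}]}}

```text
time: 3.02
position: [536.0, 92.6, 304.8]
ee_rot: [-1.182, 1.494, -1.304]
contact_force: [0.3, -0.5, -0.6]
grip_width: 91.8
```

Run:
```python
from plan import *
p,R=target(.135,.04,80);delta(p,R)
c=arm.read_camera("wrist");np.savez("wrist1.npz",**c);cv2.imwrite("pics/wrist1.png",cv2.cvtColor(c["pixels"],cv2.COLOR_RGB2BGR))
```

```text
t 3.025 pos [536.   92.6 304.8] F [ 0.3 -0.5 -0.6] M [-0.13 -0.1   0.04] grip 91.8 q [-0.7   0.37  0.68  1.58 -0.26  1.41 -0.22]
shift cm tool [ 0.58 -0.27  0.25] turn deg [0.2 0.4 0. ]
```

View pics/wrist1.png

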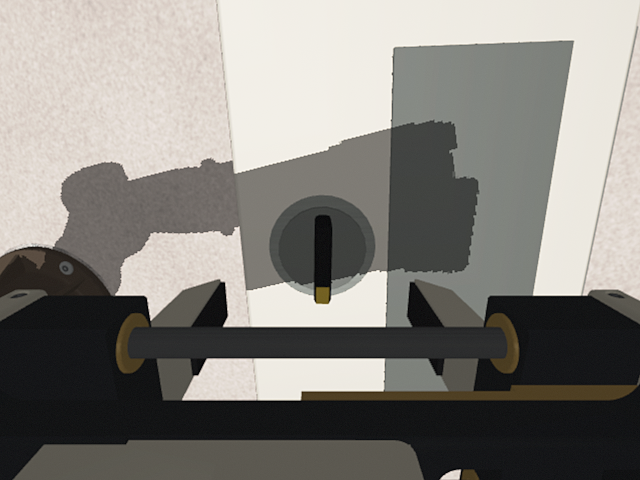

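Run:
```python
from plan import *
im,K,E=load("wrist1")
p,R=target(.135,.04,0);nl=-R[:,1]
for s in(29,-29):
  for h in(17,-17): print("bar end",s,h,proj(p+s*(-R[:,0])*1+h*nl,K,E).round(1))
print("disc c",proj(p-17*nl,K,E).round(1))
dk=(im.max(2)<40).astype(np.uint8);dk[:200]=0;dk[310:]=0;dk[:,:300]=0;dk[:,345:]=0
pts=np.argwhere(dk)[:,::-1].astype(np.float32);print(cv2.minAreaRect(pts))
h=cv2.cvtColor(im,cv2.COLOR_RGB2HSV);m=cv2.inRange(h,(15,120,90),(35,255,255));m[:270]=0;m[310:]=0
q=np.argwhere(m)[:,::-1];q=q[(q[:,0]>300)&(q[:,0]<345)];print("yellow",q.mean(0),q.min(0),q.max(0))
g=cv2.cvtColor(im,cv2.COLOR_RGB2GRAY)
print("row 230",[int(v) for v in g[230,305:345]]);print("row 270",[int(v) for v in g[270,305:345]])
```

```text
bar end 29 17 [320.6 225.3]
bar end 29 -17 [320.3 214.1]
bar end -29 17 [319.8 305.5]
bar end -29 -17 [319.6 285.4]
disc c [319.9 250.9]
((322.5, 257.5), (85.0, 17.0), 90.0)
yellow [322.04545455 295.00505051] [316 287] [328 303]
row 230 [63, 63, 65, 64, 64, 64, 64, 66, 67, 46, 6, 15, 13, 13, 18, 14, 14, 15, 16, 14, 16, 15, 14, 16, 12, 16, 4, 49, 67, 65, 63, 64, 63, 65, 63, 65, 65, 64, 64, 63]
row 270 [63, 62, 63, 63, 63, 64, 63, 66, 59, 32, 7, 10, 15, 14, 15, 13, 15, 14, 18, 17, 11, 11, 16, 11, 11, 4, 48, 68, 63, 63, 63, 63, 63, 62, 63, 63, 63, 62, 62, 64]
```

Request:
{"method": "step_arm", "body": {"plan": [{"translation": [0.6,0,0.4],"angular": [0,0.4,0],"fingers": 1},{"translation": [0,3,0],"angular": [0,0,0],"fingers": 1},{"translation": [0,3,0],"angular": [0,0,0],"fingers": 1},{"translation": [0,2,0],"angular": [0,0,0],"fingers": 1},{"translation": [0,0,0],"angular": [0,0,0],"fingers": 1}]}}

```text
time: 3.7
position: [525.7, 89.1, 226.8]
ee_rot: [-1.176, 1.497, -1.307]
contact_force: [-0.4, -0.4, -0.1]
grip_width: 91.6
```

Run:
```python
from plan import *
p,R=target(.135,.04,-13);delta(p,R)
```

```text
t 3.7 pos [525.7  89.1 226.8] F [-0.4 -0.4 -0.1] M [-0.14 -0.12  0.01] grip 91.6 q [-0.69  0.41  0.66  1.73 -0.3   1.23 -0.18]
shift cm tool [0.03 1.18 0.11] turn deg [ 0.1  0.1 -0.1]
```

Request:
{"method": "step_arm", "body": {"plan": [{"translation": [0,0.6,0.2],"angular": [0,0,0],"fingers": 1},{"translation": [0,0.5,0],"angular": [0,0,0],"fingers": 1},{"translation": [0,0,0],"angular": [0,0,0],"fingers": 0.3},{"translation": [0,0,0],"angular": [0,0,0],"fingers": 0.3},{"translation": [0,0,0],"angular": [0,0,0],"fingers": 0.3}], "newtons": 15}}

```text
time: 4.32
position: [527.8, 88.2, 216.0]
ee_rot: [-1.174, 1.497, -1.309]
contact_force: [0.6, -0.3, -0.3]
grip_width: 66.7
```

Request:
{"method": "step_arm", "body": {"plan": [{"translation": [0,0,0],"angular": [0,0,0],"fingers": 0},{"translation": [0,0,0],"angular": [0,0,0],"fingers": 0},{"translation": [0,0,0],"angular": [0,0,0],"fingers": 0},{"translation": [0,0,0],"angular": [0,0,0],"fingers": 0}]}}

```text
time: 4.82
position: [527.6, 88.3, 215.8]
ee_rot: [-1.174, 1.497, -1.309]
contact_force: [-0.0, 0.3, -0.5]
grip_width: 26.3
```

Run:
```python
from plan import *
p,R=target(.135,.04,-13);delta(p,R)
c=arm.read_camera("wrist");cv2.imwrite("pics/wrist2.png",cv2.cvtColor(c["pixels"],cv2.COLOR_RGB2BGR))
```

```text
t 4.825 pos [527.6  88.3 215.8] F [-0.   0.3 -0.5] M [-0.18 -0.1   0.02] grip 26.3 q [-0.69  0.42  0.65  1.74 -0.31  1.21 -0.17]
shift cm tool [ 0.    0.12 -0.24] turn deg [ 0.1  0.  -0.1]
```

View pics/wrist2.png

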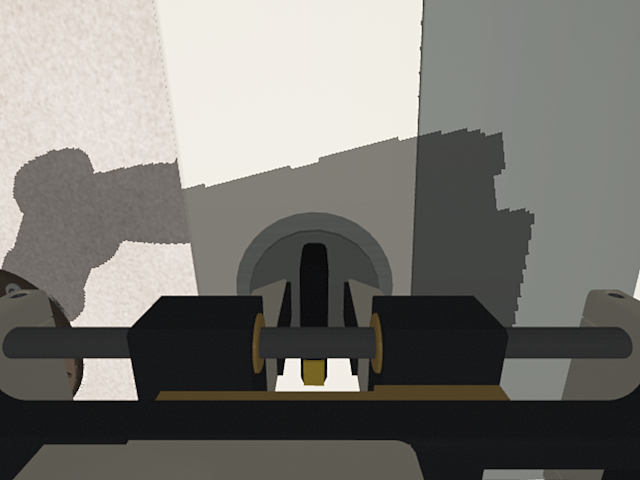

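The wrist view shows the bar at about column 314 and the pad midline at about 318, so I'm 1.5 mm too far in +z. I'll correct that and close.

Request:
{"method": "step_arm", "body": {"plan": [{"translation": [0,0,-0.15],"angular": [0,0,0],"fingers": 0.2},{"translation": [0,0,0],"angular": [0,0,0],"fingers": 0},{"translation": [0,0,0],"angular": [0,0,0],"fingers": 0},{"translation": [0,0,0],"angular": [0,0,0],"fingers": 0},{"translation": [0,0,0],"angular": [0,0,0],"fingers": 0}]}}

```text
time: 5.5
position: [526.2, 88.6, 216.0]
ee_rot: [-1.174, 1.497, -1.309]
contact_force: [-0.1, -0.4, 0.9]
grip_width: 11.5
```

Run:
```python
from plan import *
p,R=target(.135,.04,-13);delta(p,R)
```

```text
t 5.5 pos [526.2  88.6 216. ] F [-0.1 -0.4  0.9] M [-0.1  -0.04 -0.13] grip 11.5 q [-0.69  0.42  0.65  1.74 -0.31  1.21 -0.18]
shift cm tool [ 0.    0.12 -0.09] turn deg [ 0.1  0.  -0.1]
```

Request:
{"method": "step_arm", "body": {"plan": [{"translation": [0,0,0],"angular": [0,0,0],"fingers": 0},{"translation": [0,0,0],"angular": [0,0,0],"fingers": 0},{"translation": [0,0.33,-0.04],"angular": [0.86,0,0],"fingers": 0},{"translation": [0,0.33,-0.04],"angular": [0.86,0,0],"fingers": 0},{"translation": [0,0,0],"angular": [0,0,0],"fingers": 0}], "newtons": 50}}

```text
time: 6.12
position: [524.5, 89.0, 209.4]
ee_rot: [-1.154, 1.472, -1.328]
contact_force: [1.4, -0.1, -1.8]
grip_width: 11.8
```

Run:
```python
from plan import *
p,R=target(.105,.04,-11.8);delta(p,R)
```

```text
t 6.125 pos [524.5  89.  209.4] F [ 1.4 -0.1 -1.8] M [-0.22 -0.27 -0.13] grip 11.8 q [-0.71  0.4   0.65  1.78 -0.3   1.16 -0.19]
shift cm tool [ 0.   -0.03 -0.09] turn deg [ 0.   0.  -0.1]
```

Request:
{"method": "step_arm", "body": {"plan": [{"translation": [0,0.33,-0.04],"angular": [0.86,0,0],"fingers": 0},{"translation": [0,0.33,-0.04],"angular": [0.86,0,0],"fingers": 0},{"translation": [0,0,0],"angular": [0,0,0],"fingers": 0}]}}

```text
time: 6.5
position: [523.1, 89.3, 202.9]
ee_rot: [-1.135, 1.447, -1.345]
contact_force: [0.9, -0.6, 0.1]
grip_width: 11.6
```

Run:
```python
from plan import *
p,R=target(.075,.04,-11.8);delta(p,R)
c=arm.read_camera("scene");np.savez("scene1.npz",**c);im=c["pixels"][120:320,190:450]
cv2.imwrite("pics/scene3.png",cv2.cvtColor(cv2.resize(im,None,fx=3,fy=3),cv2.COLOR_RGB2BGR))
```

```text
t 6.5 pos [523.1  89.3 202.9] F [ 0.9 -0.6  0.1] M [-0.22 -0.17 -0.15] grip 11.6 q [-0.73  0.39  0.66  1.81 -0.29  1.11 -0.2 ]
shift cm tool [ 0.   -0.04 -0.09] turn deg [ 0.  0. -0.]
```

View pics/scene3.png

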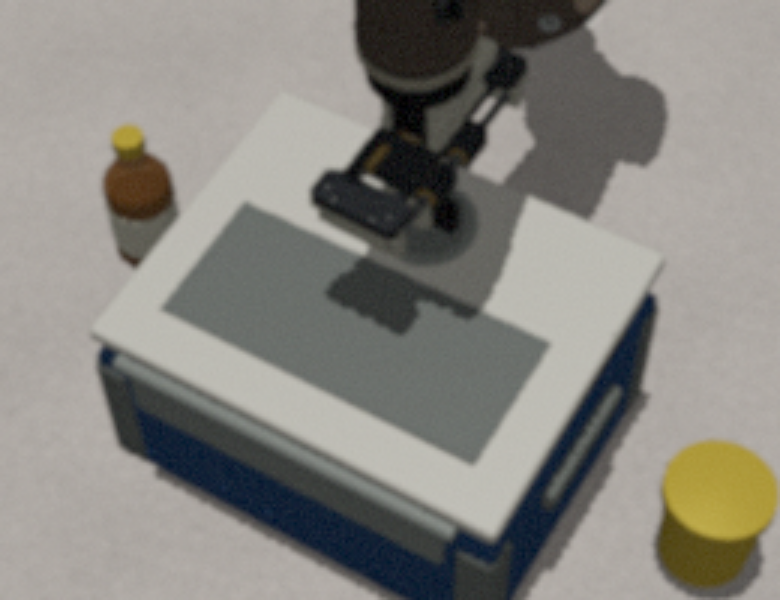

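Request:
{"method": "step_arm", "body": {"plan": [{"translation": [0,0.22,-0.02],"angular": [0.57,0,0],"fingers": 0},{"translation": [0,0,0],"angular": [0,0,0],"fingers": 0}]}}

```text
time: 6.8
position: [522.7, 89.4, 200.7]
ee_rot: [-1.129, 1.44, -1.351]
contact_force: [0.2, -0.3, 1.2]
grip_width: 11.9
```

Request:
{"method": "step_arm", "body": {"plan": [{"translation": [0,0.22,-0.02],"angular": [0.57,0,0],"fingers": 0},{"translation": [0,0,0],"angular": [0,0,0],"fingers": 0}]}}

```text
time: 7.05
position: [522.3, 89.5, 198.5]
ee_rot: [-1.123, 1.432, -1.356]
contact_force: [-0.7, -1.0, 2.3]
grip_width: 11.6
```

Run:
```python
from plan import *
p,R=target(.055,.04,-11.8);delta(p,R)
```

```text
t 7.05 pos [522.3  89.5 198.5] F [-0.7 -1.   2.3] M [-0.16  0.17 -0.06] grip 11.6 q [-0.74  0.38  0.66  1.84 -0.28  1.07 -0.21]
shift cm tool [ 0.   -0.05 -0.1 ] turn deg [0.1 0.  0. ]
```

Request:
{"method": "step_arm", "body": {"plan": [{"translation": [0,0.11,-0.01],"angular": [0.29,0,0],"fingers": 0},{"translation": [0,0,0],"angular": [0,0,0],"fingers": 0}]}}

```text
time: 7.3
position: [522.1, 89.5, 197.6]
ee_rot: [-1.12, 1.428, -1.359]
contact_force: [-2.7, -0.5, 3.9]
grip_width: 11.4
```

Request:
{"method": "step_arm", "body": {"plan": [{"translation": [0,0.11,-0.01],"angular": [0.29,0,0],"fingers": 0},{"translation": [0,0,0],"angular": [0,0,0],"fingers": 0}]}}

```text
time: 7.55
position: [521.9, 89.5, 196.4]
ee_rot: [-1.116, 1.424, -1.362]
contact_force: [-2.4, -1.3, 4.0]
grip_width: 11.8
```

Request:
{"method": "step_arm", "body": {"plan": [{"translation": [0,0.11,-0.01],"angular": [0.29,0,0],"fingers": 0},{"translation": [0,0,0],"angular": [0,0,0],"fingers": 0}]}}

```text
time: 7.8
position: [521.7, 89.6, 195.3]
ee_rot: [-1.113, 1.419, -1.365]
contact_force: [-2.4, -1.1, 4.2]
grip_width: 11.8
```

Request:
{"method": "step_arm", "body": {"plan": [{"translation": [0,0.11,-0.01],"angular": [0.29,0,0],"fingers": 0},{"translation": [0,0,0],"angular": [0,0,0],"fingers": 0}]}}

```text
time: 8.05
position: [521.6, 89.6, 194.2]
ee_rot: [-1.11, 1.415, -1.368]
contact_force: [-3.3, -0.5, 4.8]
grip_width: 11.5
```

Request:
{"method": "step_arm", "body": {"plan": [{"translation": [0,0.11,-0.03],"angular": [0.29,0,0],"fingers": 0},{"translation": [0,0,0],"angular": [0,0,0],"fingers": 0}]}}

```text
time: 8.3
position: [521.4, 89.7, 193.2]
ee_rot: [-1.107, 1.411, -1.371]
contact_force: [-3.4, -1.5, 4.6]
grip_width: 11.4
```

Request:
{"method": "step_arm", "body": {"plan": [{"translation": [0,0.11,-0.03],"angular": [0.29,0,0],"fingers": 0},{"translation": [0,0,0],"angular": [0,0,0],"fingers": 0}]}}

```text
time: 8.55
position: [521.3, 89.7, 192.7]
ee_rot: [-1.103, 1.407, -1.374]
contact_force: [-3.9, -1.5, 10.5]
grip_width: 11.7
```

Run:
```python
from plan import *
p,R=target(.022,.04,-11.8);delta(p,R)
```

```text
t 8.55 pos [521.3  89.7 192.7] F [-3.9 -1.5 10.5] M [-0.24  1.27 -0.03] grip 11.7 q [-0.76  0.37  0.66  1.87 -0.27  1.02 -0.22]
shift cm tool [ 0.01  0.07 -0.11] turn deg [0.2 0.  0.1]
```

Resistance rose sharply (Fz from 4.6 to 10.5 N), so the lid has bottomed at about 0.02 rad. Now I'll turn the knob.

Request:
{"method": "step_arm", "body": {"plan": [{"translation": [0,0,0],"angular": [0,5,0],"fingers": 0},{"translation": [0,0,0],"angular": [0,5,0],"fingers": 0},{"translation": [0,0,0],"angular": [0,0,0],"fingers": 0}]}}

```text
time: 8.93
position: [521.3, 89.7, 192.7]
ee_rot: [-1.001, 1.531, -1.5]
contact_force: [-4.6, -1.1, 12.1]
grip_width: 11.7
```

Run:
```python
from plan import *
p,R=target(.022,.04,-11.8);delta(p,R)
```

```text
t 8.925 pos [521.3  89.7 192.7] F [-4.6 -1.1 12.1] M [-0.18  1.35 -0.1 ] grip 11.7 q [-0.79  0.38  0.71  1.87 -0.29  1.02 -0.38]
shift cm tool [ 0.03  0.07 -0.11] turn deg [  0.2 -10.    0.1]
```

Request:
{"method": "step_arm", "body": {"plan": [{"translation": [0,0,0],"angular": [0,5,0],"fingers": 0},{"translation": [0,0,0],"angular": [0,5,0],"fingers": 0},{"translation": [0,0,0],"angular": [0,5,0],"fingers": 0},{"translation": [0,0,0],"angular": [0,0,0],"fingers": 0}]}}

```text
time: 9.43
position: [521.2, 89.8, 192.7]
ee_rot: [-0.83, 1.711, -1.683]
contact_force: [-5.0, -2.1, 11.6]
grip_width: 12.0
```

Request:
{"method": "step_arm", "body": {"plan": [{"translation": [0,0,0],"angular": [0,5,0],"fingers": 0},{"translation": [0,0,0],"angular": [0,5,0],"fingers": 0},{"translation": [0,0,0],"angular": [0,0,0],"fingers": 0}]}}

```text
time: 9.8
position: [521.2, 89.8, 192.7]
ee_rot: [-0.7, 1.825, -1.801]
contact_force: [-5.9, -1.6, 13.2]
grip_width: 11.8
```

Run:
```python
from plan import *
p,R=target(.022,.04,-11.8);delta(p,R)
c=arm.read_camera("wrist");cv2.imwrite("pics/wrist4.png",cv2.cvtColor(c["pixels"],cv2.COLOR_RGB2BGR))
```

```text
t 9.8 pos [521.2  89.8 192.7] F [-5.9 -1.6 13.2] M [-0.09  1.52 -0.04] grip 11.8 q [-0.87  0.4   0.82  1.88 -0.35  1.04 -0.75]
shift cm tool [ 0.06  0.07 -0.07] turn deg [  0.2 -35.    0.2]
```

View pics/wrist4.png

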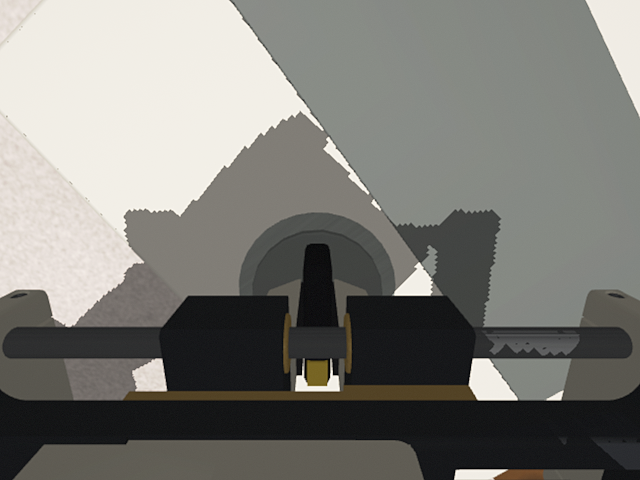

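Request:
{"method": "step_arm", "body": {"plan": [{"translation": [0.04,0,-0.04],"angular": [0,5,0],"fingers": 0},{"translation": [0,0,0],"angular": [0,5,0],"fingers": 0},{"translation": [0,0,0],"angular": [0,0,0],"fingers": 0}]}}

```text
time: 10.22
position: [521.1, 89.8, 192.7]
ee_rot: [-0.556, 1.935, -1.915]
contact_force: [-3.9, -1.0, 11.0]
grip_width: 11.8
```

Run:
```python
from plan import *
p,R=target(.022,.04,-11.8);delta(p,R)
```

```text
t 10.225 pos [521.1  89.8 192.7] F [-3.9 -1.  11. ] M [-0.12  1.02 -0.13] grip 11.8 q [-0.9   0.41  0.87  1.88 -0.37  1.04 -0.9 ]
shift cm tool [ 0.07  0.08 -0.05] turn deg [  0.1 -45.    0.2]
```

Request:
{"method": "step_arm", "body": {"plan": [{"translation": [0,0,0],"angular": [0,5,0],"fingers": 0},{"translation": [0,0,0],"angular": [0,5,0],"fingers": 0},{"translation": [0,0,0],"angular": [0,5,0],"fingers": 0},{"translation": [0,0,0],"angular": [0,0,0],"fingers": 0}]}}

```text
time: 10.72
position: [521.1, 89.9, 192.7]
ee_rot: [-0.318, 2.09, -2.075]
contact_force: [-3.9, -1.3, 10.9]
grip_width: 11.6
```

Run:
```python
from plan import *
p,R=target(.022,.04,-11.8);delta(p,R)
```

```text
t 10.725 pos [521.1  89.9 192.7] F [-3.9 -1.3 10.9] M [-0.    1.12 -0.13] grip 11.6 q [-0.94  0.44  0.95  1.88 -0.41  1.06 -1.11]
shift cm tool [ 0.08  0.08 -0.02] turn deg [  0.1 -60.    0.2]
```

Request:
{"method": "step_arm", "body": {"plan": [{"translation": [0,0,0],"angular": [0,5,0],"fingers": 0},{"translation": [0,0,0],"angular": [0,5,0],"fingers": 0},{"translation": [0,0,0],"angular": [0,5,0],"fingers": 0},{"translation": [0,0,0],"angular": [0,0,0],"fingers": 0}]}}

```text
time: 11.22
position: [521.1, 90.0, 192.7]
ee_rot: [0.047, -2.222, 2.213]
contact_force: [-3.8, 0.1, 11.4]
grip_width: 11.7
```

Run:
```python
from plan import *
p,R=target(.022,.04,-11.8);delta(p,R)
```

```text
t 11.225 pos [521.1  90.  192.7] F [-3.8  0.1 11.4] M [ 0.09  1.14 -0.11] grip 11.7 q [-0.98  0.47  1.02  1.89 -0.46  1.07 -1.33]
shift cm tool [0.09 0.08 0.01] turn deg [  0.1 -75.    0.2]
```

Wing at about 1.35 now. I'll go on to the stop in small turns.

Request:
{"method": "step_arm", "body": {"plan": [{"translation": [0,0,0],"angular": [0,3,0],"fingers": 0},{"translation": [0,0,0],"angular": [0,3,0],"fingers": 0},{"translation": [0,0,0],"angular": [0,0,0],"fingers": 0}]}}

```text
time: 11.6
position: [521.0, 90.0, 192.7]
ee_rot: [-0.067, -2.168, 2.162]
contact_force: [-3.3, -0.1, 12.5]
grip_width: 11.7
```

Run:
```python
from plan import *
p,R=target(.022,.04,-11.8);delta(p,R)
```

```text
t 11.6 pos [521.   90.  192.7] F [-3.3 -0.1 12.5] M [ 0.05  1.22 -0.04] grip 11.7 q [-1.    0.48  1.05  1.89 -0.47  1.08 -1.41]
shift cm tool [0.08 0.08 0.02] turn deg [  0.1 -81.    0.2]
```

Request:
{"method": "step_arm", "body": {"plan": [{"translation": [0,0,0],"angular": [0,2,0],"fingers": 0},{"translation": [0,0,0],"angular": [0,1,0],"fingers": 0},{"translation": [0,0,0],"angular": [0,0,0],"fingers": 0}]}}

```text
time: 11.98
position: [521.0, 90.0, 192.7]
ee_rot: [-0.121, -2.14, 2.136]
contact_force: [-4.2, 0.5, 11.9]
grip_width: 11.4
```

Run:
```python
from plan import *
p,R=target(.022,.04,-11.8);delta(p,R)
```

```text
t 11.975 pos [521.   90.  192.7] F [-4.2  0.5 11.9] M [0.12 1.19 0.21] grip 11.4 q [-1.01  0.49  1.07  1.89 -0.48  1.09 -1.45]
shift cm tool [0.08 0.08 0.02] turn deg [  0.1 -83.9   0.2]
```

Mz jumped from -0.1 to +0.2 N m, so the wing is at the stop. Before opening I'll ease the press slightly.

Request:
{"method": "step_arm", "body": {"plan": [{"translation": [0.03,-0.05,0],"angular": [0,-0.5,0],"fingers": 0},{"translation": [0,-0.05,0],"angular": [0,0,0],"fingers": 0},{"translation": [0,0,0],"angular": [0,0,0],"fingers": 0}]}}

```text
time: 12.35
position: [521.0, 90.1, 193.3]
ee_rot: [-0.113, -2.145, 2.141]
contact_force: [2.1, 0.4, 2.2]
grip_width: 11.9
```

Run:
```python
from plan import *
p,R=target(.022,.04,-11.8);delta(p,R)
```

```text
t 12.35 pos [521.   90.1 193.3] F [2.1 0.4 2.2] M [ 0.12 -0.21 -0.06] grip 11.9 q [-1.01  0.48  1.06  1.89 -0.48  1.08 -1.44]
shift cm tool [0.08 0.13 0.02] turn deg [  0.  -83.5   0.2]
```

Request:
{"method": "step_arm", "body": {"plan": [{"translation": [0,0,0],"angular": [0,0,0],"fingers": 0.5},{"translation": [0,0,0],"angular": [0,0,0],"fingers": 0.5},{"translation": [0,0,0],"angular": [0,0,0],"fingers": 0.5},{"translation": [0,0,0],"angular": [0,0,0],"fingers": 0.5},{"translation": [0,0,0],"angular": [0,0,0],"fingers": 0.5}]}}

```text
time: 12.98
position: [520.3, 89.9, 193.1]
ee_rot: [-0.112, -2.144, 2.14]
contact_force: [-0.8, 0.7, 0.3]
grip_width: 45.7
```

Request:
{"method": "step_arm", "body": {"plan": [{"translation": [0,-1,0],"angular": [0,0,0],"fingers": 0.5},{"translation": [0,-2,0],"angular": [0,0,0],"fingers": 0.5},{"translation": [0,-3,0],"angular": [0,0,0],"fingers": 0.5},{"translation": [0,-3,0],"angular": [0,0,0],"fingers": 0.5},{"translation": [0,0,0],"angular": [0,0,0],"fingers": 0.5}]}}

```text
time: 13.6
position: [524.1, 89.2, 285.6]
ee_rot: [-0.116, -2.147, 2.14]
contact_force: [0.5, 0.4, -0.2]
grip_width: 45.7
```

Run:
```python
from plan import *
p,R=target(.022,.04,-11.8);delta(p,R)
for n in("top","scene","wrist"):
    c=arm.read_camera(n);np.savez(n+"9.npz",**c);cv2.imwrite(f"pics/{n}9.png",cv2.cvtColor(c["pixels"],cv2.COLOR_RGB2BGR))
```

```text
t 13.6 pos [524.1  89.2 285.6] F [ 0.5  0.4 -0.2] M [-0.07  0.16  0.03] grip 45.7 q [-1.08  0.39  1.15  1.75 -0.38  1.27 -1.53]
shift cm tool [0.19 9.37 0.  ] turn deg [  0.  -83.5   0. ]
```

View pics/wrist9.png

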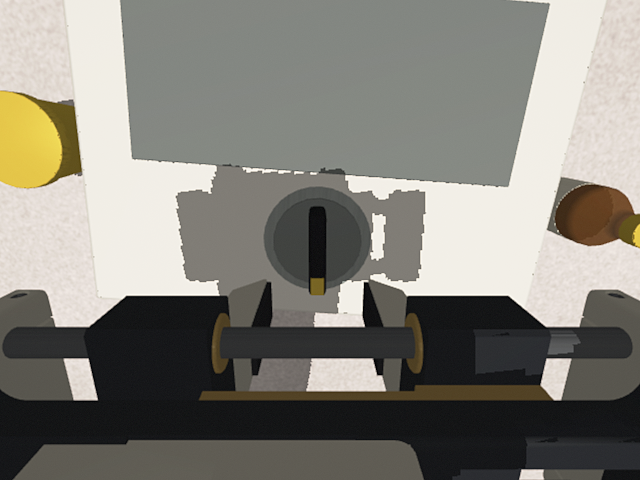

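View pics/scene9.png

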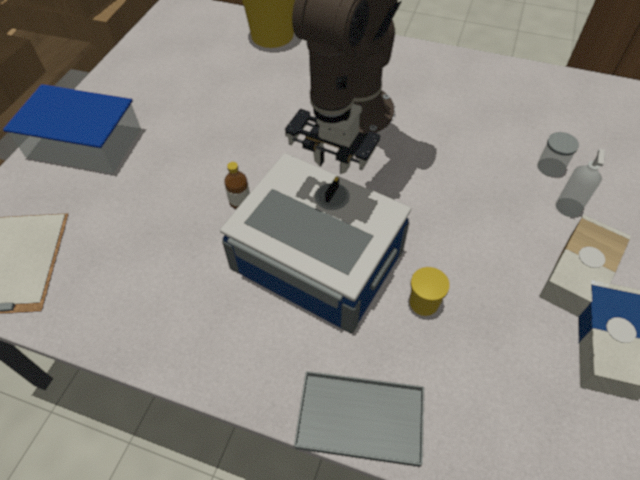

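The wrist view shows the free bar pointing at the front, with its yellow end at (317,287). The scene view shows the lid shut, and the bottle and tub look unmoved. I'll check both numerically.

Run:
```python
from plan import *
S0,K,E=load("scene0");S,_,_=load("scene9")
xa=np.array([np.cos(yaw),np.sin(yaw),0]);ya=np.array([-xa[1],xa[0],0]);z=np.array([0,0,1.])
for a in(.135,.09,.03,.02): 
    xl=xa*np.cos(a)-z*np.sin(a);nl=xa*np.sin(a)+z*np.cos(a)
    print(a,proj(H-280*xl+16*nl+180*ya,K,E).round(1))
g=cv2.cvtColor(S,cv2.COLOR_RGB2GRAY);q=np.array([[[409.5,211.]]],np.float32);print("corner",cv2.cornerSubPix(g,q,(4,4),(-1,-1),(3,30,.01)).ravel())
for n in("scene","top"):
  for k in("0","9"):
    im=load(n+k)[0];m=cv2.inRange(cv2.cvtColor(im,cv2.COLOR_RGB2HSV),(15,120,90),(35,255,255))
    nn,l,st,c=cv2.connectedComponentsWithStats(m);print(n,k,[c[i].round(1).tolist() for i in range(1,nn) if st[i,4]>50])
im,K,E=load("wrist9");
s=arm.state();print(s["time"],np.round(s["contact_force"],1))
```

```text
0.135 [412.3 200.6]
0.09 [412.  203.4]
0.03 [411.4 207.4]
0.02 [411.3 208. ]
corner [410.62308 207.76137]
scene 0 [[231.9, 166.0], [429.6, 283.8], [29.5, 307.0]]
scene 9 [[232.0, 166.2], [429.6, 284.0]]
top 0 [[182.0, 215.1], [465.6, 296.0], [9.4, 360.7]]
top 9 [[182.2, 215.2], [465.4, 296.2]]
13.75 [-0.4 -0.4 -1.2]
```

```bash
python3 -c "
from bench import arm
print(arm.job_done())"
```

```text
the job is handed in; nothing more can be done
None
```

The cool box is closed and latched, and I've handed the job in (about 14 s of the 64 s used); no verdict was reported.

- **Closing:** I gripped the wing bar and swung the lid down about its hinge. At about 0.02 rad the upward force rose sharply from about 4.6 to 10.5 N, so I took that as the bumper.
- **Turning:** I held it there at about 10–13 N and turned the wing clockwise by about 84°. The turning moment jumped by about 0.25 N m, which I took as the stop. By the tool turn, the wing is at about 1.5 rad.
- **Letting go:** I eased the press and the lid rose only about 0.6 mm. I then opened the fingers and backed off about 90 mm.

**Last checks:**
- The lid's front corner is at the pixel expected for about 0.02–0.03 rad. At 0.09 rad it would be about 4 px higher.
- The wing's yellow end points to the front.
- The bottle and tub are within about 0.2 px of their starting positions in both fixed views.
- The wrist force is near zero, so nothing is being touched.

**Disagreement:** while the lid was held down there was a sideways force of up to about 6 N along x. My estimate of the arc or hinge was about 1 mm off; I partly corrected it during the turn. It was gone after release.

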